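Set the running clearance of a pipe-rest nut

ROBOT

A 6-joint arm with a two-finger parallel gripper is mounted at the origin on the work surface. World frame = base frame: x ahead of the robot, y to its left, z up, the work surface at z = 0. Lengths are in mm, angles in rad, forces in N, time in s.
With the tool pointing down it reaches from about 275 to 1000 mm from the base axis. Payload 8.4 kg.
Tool frame: the origin (TCP) lies at the very end of the fingers, on their centre line; the grasp point (between the pads) lies 19 mm behind it; z points along the fingers, x is the direction in which the jaws open and shut, and the axes are right-handed (so a half turn about z gives the same grasp; the last joint's range is limited). The gripper opens to 85 mm and grips with 20 to 120 N. Pads are 22 mm wide; open, the fingers measure 114 mm over their backs; the gripper's body (76 mm by 85 mm) begins 54 mm behind the grasp point. The pads swing forward as they close: fully open they stand 13 mm farther back than shut.
Start: joints at [-0.002, 0.353, 1.633, -0, 1.155, -0.002], TCP at [625.002, -0, 231.281] pointing down, gripper open.
Joint ranges: [-2.63, 2.63], [-0.92, 2.1], [0.06, 2.66], [-1.3, 4.44], [0, 2.69], [-3.02, 3.02]. Speed limits (rad/s): [2.22, 2.22, 2.79, 3.14, 3.14, 3.14].

INTERFACE

Orientations are given as [roll, pitch, yaw] about the fixed x, y, z axes, in that order (R = Rz(yaw) Ry(pitch) Rx(roll)).
In Python, from rig import r gives the robot as it stands. The module is installed in compiled form; this text tells all that it offers.
- The arm moves only by the tool apply_moves, never from a script. Its argument "targets" is a list that holds one entry, the list of rows, each a list of 7 numbers: the gripper's target within -1 to 1 (fully open at 1, half-way at 0, shut at -1), then the shift along the tool's x, y, z in cm, then the turn, a rotation vector about the tool's x, y, z in degrees. A call has 1 to 8 rows; each row is the pose to reach, as a shift and turn from the pose measured when the call began, along the tool's axes at that moment; what a row does not reach only later rows make up. A row lasts 1/10 s, in which the tool goes at most 50 mm and 8.59 degrees, less where a joint would pass 70% of its speed; a pose out of reach is approached as far as the arm can. A call with a gripper value outside its range is refused whole. The fingers move at their own pace and stop on an object; "newtons" is the grip in N (left out, the last holds). Time passes only in rows, so rows that repeat a pose let the fingers close. It gives the time, the measured TCP pose, the force and the opening at its end, in the units of the state.
- r.sense(): the state, without advancing time (a new reading comes with each control period).
- r.grab_frame(name): name is "scene" or "side" or "wrist"; returns a dict with "pixels" (420x560x3 uint8, red, green, blue), "fov_y" (degrees; the focal length in pixels is half the picture's height over the tangent of half this angle, whatever the lens; pixels are square), "cx", "cy" (the principal point, pixels), "R" (3x3) and "t" (3): a world point X has camera coordinates R X + t; the wrist camera has in their place "mount" (4x4, takes a point from camera to tool coordinates, whose origin is the TCP and whose axes are the tool frame's). Camera axes: x right, y down, z forward; pixel columns grow to the right and rows downward; lengths in mm; the calibration is good to about 2 mm. A picture is of the moment at which its call begins: read the wrist's pose just before it. There is no depth.
- r.sign_off(): hands the job in, once; it reports no verdict.
The state is a dict: "clock": time; "qpos": joint angles; "qvel": joint speeds; "joint_efforts": joint torques, N m; "eef_pos": TCP position; "tcp_rot": TCP orientation; "contact_force": force on the tool from outside, world axes, zero at the start; "wrist_torque": the same for the moment, N m; "opening": opening from 0.0 (shut) to 1.0 (fully open).
Only numpy, scipy, OpenCV 4.12 (cv2) and the standard library are available. Lean on these libraries where they do the work, as an engineer would, in place of code of your own. Each camera call takes 0.05 s, during which the arm holds its last target. There are 200 camera calls.

TASK

Lift the orange thread guard off the stud of the pipe rest and stand it, open end down, in the middle of the blue disc. Then screw the brass knurled nut down (clockwise from above) until it bottoms out, and back it off a quarter turn so the arm has running clearance. Finish while still holding the nut there with the gripper, and leave the other things on the bench where they are.

Things in the scene. Friction and masses are not known exactly. Their poses are not given: they have to be found in the camera images.
- rest: Swivel pipe rest fixed to the bench: grey base plate 130 x 100 x 14 mm, hub of 60 mm diameter up to 30 mm, above it a collar of 32 mm diameter. Origin at the underside centre, on the upright stud's axis. Its yaw varies by up to 0.5 rad. Its arm (30 mm wide, top 29 mm above the bench) runs along its +x to a cross piece with two rollers, 158 mm from the stud, 90 mm across, 65 mm high.
- nut: Round knurled brass nut, 40 mm diameter, 26 mm high, already started on the stud. Origin at its underside centre. Its +x passes through a white mark on its top; bottomed out, the mark points along the arm (the rest's +x), a quarter turn back along the rest's +y. Right-hand thread. Turning takes under 0.1 N m; it stays where left. At the bottom it stops dead and the fingers slip on it.
- seat (a point): Top of the copper washer (36 mm diameter) on which the nut bottoms out, on the stud's axis, 50 mm above the bench. The threaded stud above it is 14 mm in diameter, its flat tip 108 mm above the bench, so it stands 32 mm out of the bottomed nut.
- nut_grip (a point): Point on the nut's axis at half its height (13 mm above its underside), the height to grip it; 63 mm above the bench when bottomed out.
- nut_turn (a joint): Angle of the nut on its thread, rad: 0 is bottomed out, growing counterclockwise from above (backing off, rising 0.64 mm per rad). Starts between 2.4 and 4.0. A quarter turn back from the bottom reads 1.57. It cannot pass 7.
- guard: Orange plastic thread guard: round cap, 30 mm diameter, 40 mm high, about 40 g, closed on top, with an 18 mm bore 22 mm deep from below. Origin at the centre of its open underside, z up through its closed top. At the start it sits over the stud, resting on the stud's tip, underside 86 mm above the bench; it lifts straight off (22 mm to clear the stud).
- disc_blue: Blue disc fixed flat on the bench, 84 mm diameter, 4 mm thick, with a white dot in its middle: the place for the guard. Origin at its underside centre. It lies left or right of the rest; a black rubber disc of the same size, not to be used, lies on the other side.
- cup_blue: Blue cup, 72 mm wide, 85 mm high. Origin at its underside. Bystander: leave it where it is.
- tumbler: Amber tumbler, 68 mm wide, 110 mm high. Origin at its underside. Bystander: leave it where it is.
- gas: Yellow and blue gas bottle, 74 mm wide, 210 mm high. Origin at its underside. Bystander: leave it where it is.
- jacks: Steel jacks (big tongs), 250 mm long, lying flat. Origin at its underside. Bystander: leave it where it is.
- paddle: Wooden paddle, 260 mm long, lying flat. Origin at its underside. Bystander: leave it where it is.
- brush: Brush, about 200 mm long, lying flat. Origin at its underside. Bystander: leave it where it is.
- block: Pale wooden block 70 x 50 x 45 mm. Origin at its underside. Bystander: leave it where it is.

How it is judged:
By the outcome, as a careful person would: the job done as asked, in the order asked, and still so for the second after the job is handed in, while the arm keeps its last pose, push and grip.
It also fails if it takes over 64 s, if anything falls off the work surface, if the arm or the gripper's body presses on something with over 40 N, if the wrist force passes 120 N, or if a joint passes its speed limit or range.

## Working session

There is one attempt and no reset: what is moved stays moved. The work goes in short steps, Python scripts to look and compute and a tool call to move; the robot and the scene stay as the last step left them, time stands still between calls to the robot, and variables do not carry over. Pictures are saved under pics/ and viewed, about 8 in all and at most 12, crops included, and the job is handed in when it is done.

Besides the shell and the picture viewer there is one more tool, called after "Call:" in YAML: its name, and indented under it one key for each argument. apply_moves: Moves the arm, as the interface text tells. Its arguments: {"type":"object","properties":{"targets":{"type":"array"},"newtons":{"type":"number"}},"required":["targets"]}

```bash
mkdir -p pics
python3 - <<'E'
from rig import r
import cv2,numpy as np
s=r.sense();print(s)
for n in("scene","side","wrist"):
    f=r.grab_frame(n);cv2.imwrite(f"pics/{n}0.png",cv2.resize(f["pixels"][...,::-1],None,fx=1.4,fy=1.4,interpolation=cv2.INTER_CUBIC))
    print(n,{k:(np.round(v,4).tolist() if hasattr(v,'__len__') else v) for k,v in f.items() if k!="pixels"})
E
```

```text
{'clock': 0.0, 'qpos': array([-2.35513547e-03,  3.53647568e-01,  1.63412786e+00, -2.42653419e-05,
        1.15523417e+00, -2.43220974e-03]), 'qvel': array([ 0.00091077, -0.00079865, -0.00032812,  0.00054679, -0.00081229,
        0.00258629]), 'joint_efforts': array([-2.03471049e-03, -6.05236173e+01, -3.42063046e+01, -2.62302356e-04,
        9.48130677e-03,  3.61521288e-06]), 'eef_pos': array([6.24515862e+02, 2.15739867e-02, 2.30564745e+02]), 'tcp_rot': array([3.14157391e+00, 1.41699271e-03, 8.68727433e-05]), 'contact_force': array([ 0.70336881,  0.48253806, -0.63354908]), 'wrist_torque': array([0.01810416, 0.01027808, 0.00809071]), 'opening': 1.002605022063159}
scene {'fov_y': 57.823028995866956, 'cx': 277.0841278348162, 'cy': 210.07766274818545, 'R': [[0.6731, 0.7396, -0.0028], [0.4657, -0.4267, -0.7753], [-0.5746, 0.5205, -0.6316]], 't': [-382.9452, -217.0669, 1468.4528]}
side {'fov_y': 42.975775441067796, 'cx': 285.0089394751711, 'cy': 206.73402847783757, 'R': [[-0.9671, -0.2541, -0.0154], [-0.1772, 0.7152, -0.6761], [0.1828, -0.6511, -0.7367]], 't': [560.7634, 144.8495, 1525.7198]}
wrist {'fov_y': 69.53775250944844, 'cx': 278.8979376686547, 'cy': 205.5207003449664, 'mount': [[1.0, 0.0008, -0.0009, -0.5582], [-0.0004, 0.9453, 0.3261, -85.1952], [0.0011, -0.3261, 0.9453, -143.6034], [0.0, 0.0, 0.0, 1.0]]}
```

View pics/scene0.png

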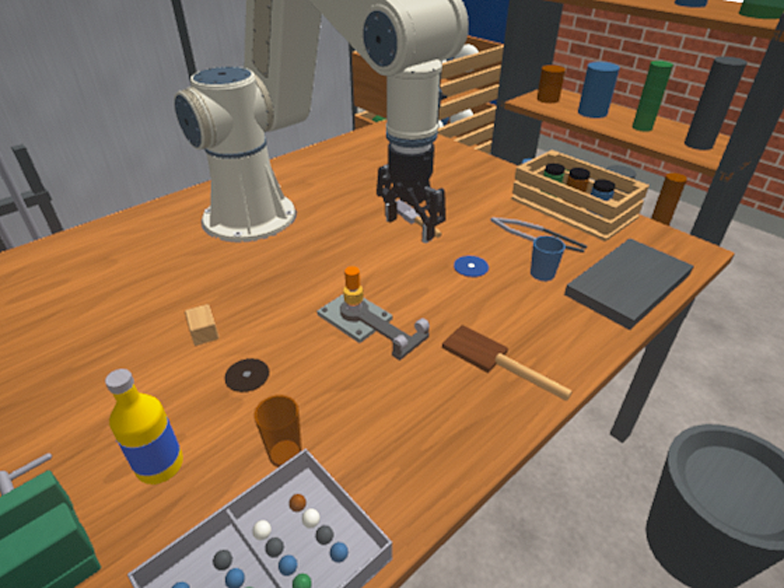

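View pics/side0.png

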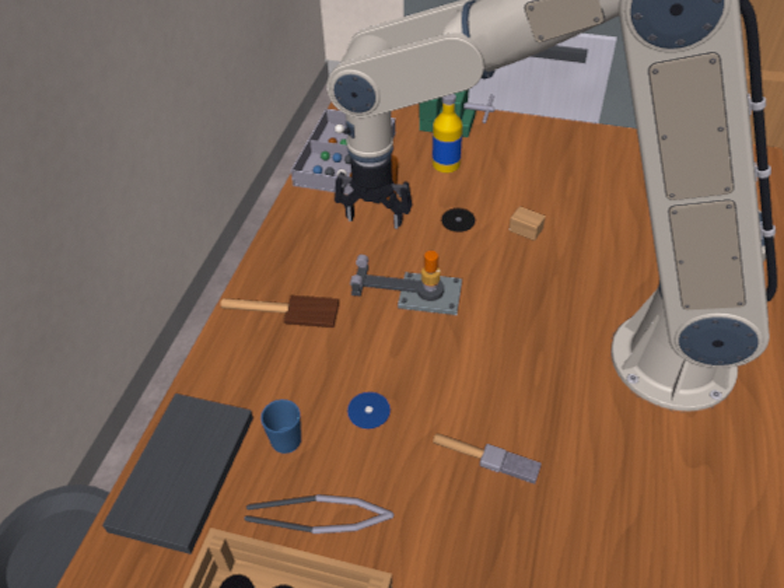

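View pics/wrist0.png

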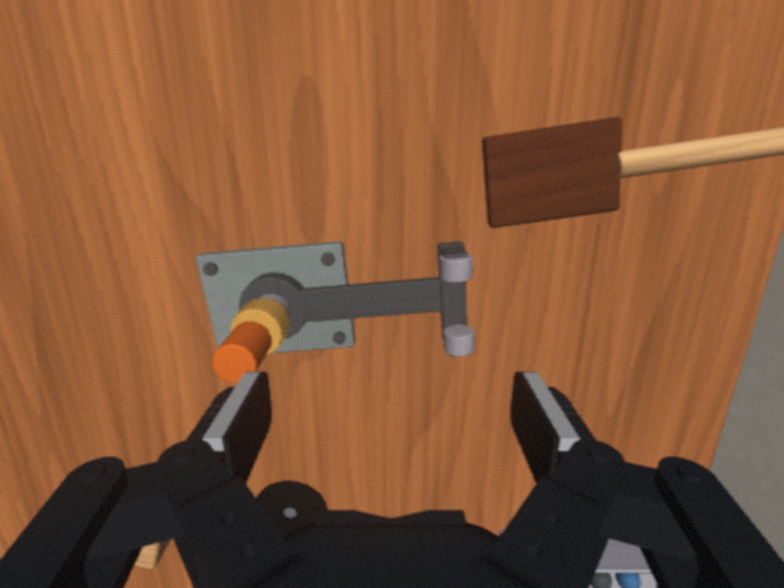

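Scene view: guard top at (352,271), blue disc dot (471,266), cup (547,258). The side view shows the dot at (369,410) and the guard top at (431,256). In the wrist view the guard top is at (235,363), plate corners (197,256), (342,242), (354,345), and rollers near (455,267)/(459,340). The blue disc lies to the robot's left (+y).

```bash
cat > h.py <<'E'
from rig import r
import numpy as np, cv2
from scipy.spatial.transform import Rotation as Ro
def cam(n,s=None):
    s=s or r.sense(); f=r.grab_frame(n)
    if n=="wrist":
        T=np.eye(4);T[:3,:3]=Ro.from_euler('xyz',s["tcp_rot"]).as_matrix();T[:3,3]=s["eef_pos"]
        M=np.linalg.inv(T@f["mount"]);f["R"],f["t"]=M[:3,:3],M[:3,3]
    return f
def ray(f,uv):
    F=210/np.tan(np.radians(f["fov_y"]/2)); d=np.array([(uv[0]-f["cx"])/F,(uv[1]-f["cy"])/F,1])
    R=np.array(f["R"]);return -R.T@f["t"],R.T@d
def onz(f,uv,z):
    o,d=ray(f,uv);return (o+d*(z-o[2])/d[2]).round(1)
def proj(f,X):
    F=210/np.tan(np.radians(f["fov_y"]/2)); c=np.array(f["R"])@X+f["t"];return F*c[:2]/c[2]+[f["cx"],f["cy"]]
E
python3 - <<'E'
from h import *
C={n:cam(n) for n in("scene","side","wrist")}
p=lambda n,u,v,z:print(n,(u,v),z,onz(C[n],(u/1.4,v/1.4),z))
print("guard top");p("scene",352,270.5,126);p("side",431,256,126);p("wrist",235,363,126)
print("dot");p("scene",471.5,266,4);p("side",369,410,4)
for n in("scene","side"):
    im=C[n]["pixels"].astype(int);m=((im[...,2]>110)&(im[...,0]<60)&(im[...,1]<90)).astype(np.uint8)
    k,l,st,ce=cv2.connectedComponentsWithStats(m)
    for i in range(1,k):
        if st[i,4]>60:print(n,"blue",st[i],onz(C[n],ce[i],4))
print("plate");[p("wrist",*q,14) for q in((197,256),(342,242),(354,345))]
print("corner holes");[p("wrist",*q,14) for q in((210,269),(328,259),(339,338))]
print("roller tops");[p("wrist",*q,65) for q in((456,262),(459,335))]
print("cup rim");p("scene",547,245,85);p("side",282,410,85)
print("black");p("wrist",290,513,4);p("scene",247,374,4)
E
```

```text
guard top
scene (352, 270.5) 126 [524.2 -55.4 126. ]
side (431, 256) 126 [522.3 -51.8 126. ]
wrist (235, 363) 126 [521.1 -53.4 126. ]
dot
scene (471.5, 266) 4 [573.  267.2   4. ]
side (369, 410) 4 [569.2 269.8   4. ]
scene blue [ 86 301  41  38 751] [ 563.2 -515.8    4. ]
side blue [310  99  18  19 265] [ 600.1 -566.     4. ]
side blue [249 281  29  25 554] [570.8 269.9   4. ]
side blue [196 286  17  23 186] [722.1 317.    4. ]
plate
wrist (197, 256) 14 [453.8  -9.9  14. ]
wrist (342, 242) 14 [581.6   2.7  14. ]
wrist (354, 345) 14 [589.3 -96.5  14. ]
corner holes
wrist (210, 269) 14 [463.5 -21.8  14. ]
wrist (328, 259) 14 [568.8 -12.5  14. ]
wrist (339, 338) 14 [575.4 -89.2  14. ]
roller tops
wrist (456, 262) 65 [673.4  -1.   65. ]
wrist (459, 335) 65 [678.9 -61.8  65. ]
cup rim
scene (547, 245) 85 [702.9 363.4  85. ]
side (282, 410) 85 [704.3 358.8  85. ]
black
wrist (290, 513) 4 [ 509.9 -313.1    4. ]
scene (247, 374) 4 [ 513.4 -310.7    4. ]
```

Call:
apply_moves:
  targets:
    - [[1, -4, 2, 2, 0, 0, 0], [1, -8, 4, 4, 0, 0, 0], [1, -10.25, 5.35, 6, 0, 0, 0], [1, -10.25, 5.35, 6, 0, 0, 0], [1, -10.25, 5.35, 6, 0, 0, 0]]
  newtons: 40

```text
clock: 0.8
eef_pos: [522.6, -53.7, 171.3]
tcp_rot: [-3.141, 0.0, -0.001]
contact_force: [1.0, 0.3, 0.4]
opening: 0.998
```

Run:
```python
from h import *
s=r.sense();print(s["eef_pos"],s["tcp_rot"],s["clock"])
f=cam("wrist",s);cv2.imwrite("pics/w1.png",cv2.resize(f["pixels"][...,::-1],None,fx=1.4,fy=1.4))
im=f["pixels"].astype(int);m=((im[...,0]>170)&(im[...,1]>50)&(im[...,1]<115)&(im[...,2]<40)).astype(np.uint8)
k,l,st,ce=cv2.connectedComponentsWithStats(m)
for i in range(1,k):
    if st[i,4]>80:print(st[i],onz(f,ce[i],126))
print(proj(f,[522,-53.3,126])*1.4)
```

```text
[522.55281701 -53.70335284 171.31160066] [-3.14148513e+00  1.03520695e-04 -9.31265869e-04] 0.8
[263 240  29  12 118] [520.9 -63.3 126. ]
[390.82412095 325.81478395]
```

View pics/w1.png

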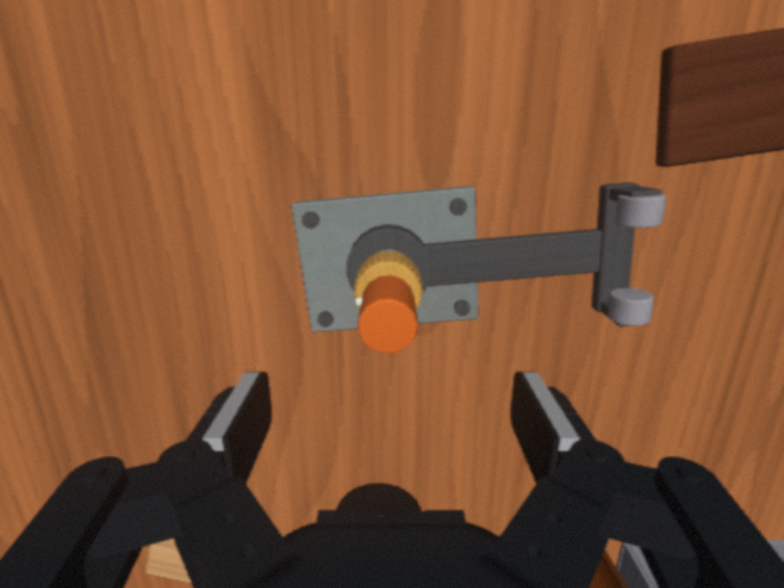

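The guard top is centred at (388,323), within about 1 mm of the prediction. The nut's white mark shows at (360,300), roughly opposite the arm. Descending to grasp.

Call:
apply_moves:
  targets:
    - [[1, -0.08, -0.08, 3, 0, 0, 0], [1, -0.08, -0.08, 6, 0, 0, 0], [1, -0.08, -0.08, 8, 0, 0, 0], [1, -0.08, -0.08, 8, 0, 0, 0], [-1, -0.08, -0.08, 8, 0, 0, 0], [-1, -0.08, -0.08, 8, 0, 0, 0], [-1, -0.08, -0.08, 8, 0, 0, 0], [-1, -0.08, -0.08, 8, 0, 0, 0]]
  newtons: 40

```text
clock: 1.65
eef_pos: [522.7, -52.7, 92.8]
tcp_rot: [3.142, -0.001, -0.0]
contact_force: [-3.1, -0.3, 23.0]
opening: 0.332
```

Call:
apply_moves:
  targets:
    - [[-1, 0, 0, -0.3, 0, 0, 0], [-1, 0, 0, -1, 0, 0, 0], [-1, 0, 0, -2, 0, 0, 0], [-1, 0, 0, -3.5, 0, 0, 0], [-1, 0, 0, -6, 0, 0, 0], [-1, 0, 0, -6, 0, 0, 0]]

```text
clock: 2.25
eef_pos: [524.9, -52.9, 156.4]
tcp_rot: [3.141, -0.007, -0.0]
contact_force: [0.4, 0.1, -1.0]
opening: 0.336
```

Run:
```python
from h import *
s=r.sense();print(s["eef_pos"],s["tcp_rot"],s["clock"],s["contact_force"],s["opening"],s["qpos"])
f=cam("wrist",s);g=cam("side",s)
a=f["pixels"][...,::-1]; b=g["pixels"][120:300,200:440,::-1]
a=cv2.resize(a[100:],None,fx=0.8,fy=0.8); b=cv2.resize(b,None,fx=1.5,fy=1.5)
c=np.zeros((max(len(a),len(b)),a.shape[1]+b.shape[1],3),np.uint8);c[:len(a),:a.shape[1]]=a;c[:len(b),a.shape[1]:]=b
cv2.imwrite("pics/w2.png",c);print(c.shape)
```

```text
[524.8694812  -52.92039769 156.37672773] [ 3.14092808e+00 -6.64734013e-03 -3.26791251e-04] 2.25 [ 0.4154983   0.12849019 -1.01076045] 0.33561283157763144 [-1.03344310e-01  2.88007108e-01  1.91593970e+00  2.80870323e-05
  9.30965405e-01 -1.03032005e-01]
(270, 808, 3)
```

View pics/w2.png

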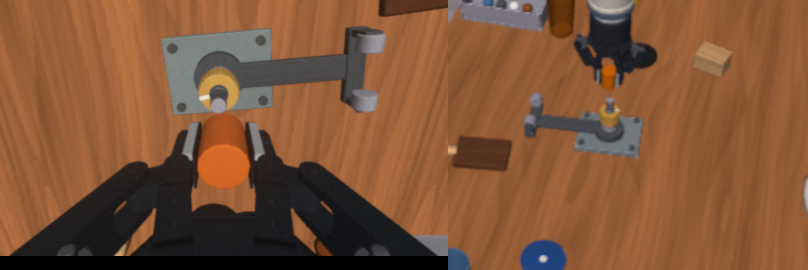

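Guard is lifted clear; the nut's mark is visible at left. Carrying it to the disc.

Call:
apply_moves:
  targets:
    - [[-1, 0.6, -4, 0, 0, 0, 0], [-1, 1.2, -9, 0, 0, 0, 0], [-1, 2, -14, 0, 0, 0, 0], [-1, 2.7, -19, 0, 0, 0, 0], [-1, 3.4, -24, 0, 0, 0, 0], [-1, 4, -28, 0, 0, 0, 0], [-1, 4.6, -31, 0, 0, 0, 0], [-1, 4.6, -32.1, 0, 0, 0, 0]]

```text
clock: 3.15
eef_pos: [569.1, 271.1, 152.7]
tcp_rot: [3.142, -0.002, 0.002]
contact_force: [-0.0, -0.3, -0.7]
opening: 0.336
```

Call:
apply_moves:
  targets:
    - [[-1, 0, 0, 0, 0, 0, 0], [-1, 0, 0, 0, 0, 0, 0]]

```text
clock: 3.35
eef_pos: [568.4, 270.2, 151.8]
tcp_rot: [3.14, -0.001, 0.002]
contact_force: [-1.8, -0.1, -0.3]
opening: 0.337
```

Run:
```python
from h import *
s=r.sense();print(s["eef_pos"],s["tcp_rot"],s["clock"],s["contact_force"],s["qpos"])
f=cam("wrist",s);im=f["pixels"].astype(int)
m=((im[...,2]>90)&(im[...,0]<60)&(im[...,1]<100)).astype(np.uint8)
k,l,st,ce=cv2.connectedComponentsWithStats(m)
for i in range(1,k):
    if st[i,4]>200:print(st[i],onz(f,ce[i],4))
cv2.imwrite("pics/w3.png",f["pixels"][...,::-1])
```

```text
[568.35794317 270.20855741 151.77248296] [ 3.14047468e+00 -7.53863685e-04  2.32639374e-03] 3.35 [-1.80105595 -0.14779755 -0.2867053 ] [ 4.42132830e-01  4.40942506e-01  1.69284717e+00 -1.57594986e-03
  1.00759740e+00  4.40648111e-01]
[ 444   15  100  110 1178] [754.5 358.5   4. ]
[ 239  150   81   79 4721] [567.9 272.2   4. ]
```

View pics/w3.png

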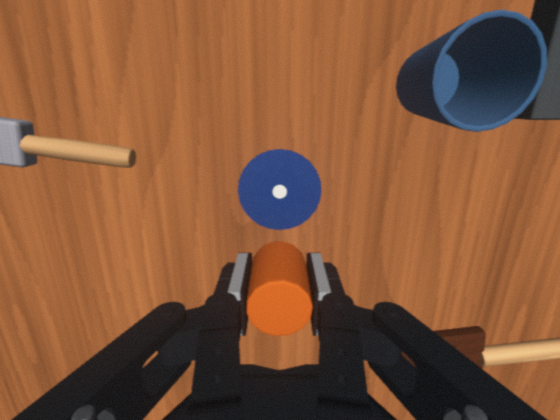

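The disc's white dot is at (279.5,191) and the guard hangs near (280,298). I'll compare guard and dot in the same wrist frame.

Run:
```python
from h import *
s=r.sense();f=cam("wrist",s);im=f["pixels"].astype(int)
w=(im.min(2)>170).astype(np.uint8);w[:150]=0;w[230:]=0;w[:,:239]=0;w[:,320:]=0
print("dot",onz(f,cv2.moments(w,True)["m10"]/w.sum()*np.array([1,0])+np.array([0,cv2.moments(w,True)["m01"]/w.sum()]),4))
zt=s["eef_pos"][2]-6.8+40
m=((im[...,0]>200)&(im[...,1]<110)&(im[...,2]<50)).astype(np.uint8);ys,xs=np.nonzero(m)
print(xs.min(),xs.max(),ys.min(),ys.max(),"topfront",onz(f,(280,ys.max()),zt),s["eef_pos"])
```

```text
dot [567.9 269.7   4. ]
248 310 280 334 topfront [568.4 255.4 185.2] [568.52547391 269.74207774 152.03357044]
```

Call:
apply_moves:
  targets:
    - [[-1, 0, 0, 3, 0, 0, 0], [-1, 0, 0, 7, 0, 0, 0], [-1, 0, 0, 10, 0, 0, 0], [-1, 0, 0, 12, 0, 0, 0], [-1, 0, 0, 13, 0, 0, 0], [-1, 0, 0, 13.5, 0, 0, 0], [-1, 0, 0, 13.8, 0, 0, 0], [-1, 0, 0, 13.8, 0, 0, 0]]

```text
clock: 4.25
eef_pos: [569.5, 269.5, 15.0]
tcp_rot: [3.141, -0.002, 0.001]
contact_force: [-0.2, -0.2, -0.6]
opening: 0.335
```

Call:
apply_moves:
  targets:
    - [[-1, -0.08, 0, 0.15, 0, 0, 0], [-1, -0.08, 0, 0.3, 0, 0, 0], [-1, -0.08, 0, 0.38, 0, 0, 0], [-1, -0.08, 0, 0.4, 0, 0, 0], [-1, -0.08, 0, 0.4, 0, 0, 0]]

```text
clock: 4.75
eef_pos: [568.7, 269.5, 11.2]
tcp_rot: [3.141, -0.003, 0.001]
contact_force: [-0.8, -0.6, 1.6]
opening: 0.337
```

Call:
apply_moves:
  targets:
    - [[-1, 0, 0, 0.06, 0, 0, 0], [-1, 0, 0, 0.06, 0, 0, 0], [0.2, 0, 0, 0.06, 0, 0, 0], [0.2, 0, 0, 0.06, 0, 0, 0], [0.2, 0, 0, 0.06, 0, 0, 0], [1, 0, 0, 0.06, 0, 0, 0], [1, 0, 0, -1, 0, 0, 0], [1, 0, 0, -4, 0, 0, 0]]

```text
clock: 5.55
eef_pos: [566.8, 268.7, 49.7]
tcp_rot: [3.139, 0.002, 0.001]
contact_force: [-0.2, -0.1, 0.2]
opening: 0.995
```

Call:
apply_moves:
  targets:
    - [[1, 0, 0, -4, 0, 0, 0], [1, 0, 0, -8, 0, 0, 0], [1, 0, 0, -11, 0, 0, 0], [1, 0, 0, -11, 0, 0, 0]]

```text
clock: 5.95
eef_pos: [569.7, 270.2, 165.4]
tcp_rot: [-3.14, -0.006, 0.001]
contact_force: [1.0, -0.1, -0.3]
opening: 1.002
```

Run:
```python
from h import *
s=r.sense();print(s["eef_pos"],s["tcp_rot"],s["clock"],s["opening"])
f=cam("wrist",s);g=cam("side",s)
a=f["pixels"][100:400,100:460,::-1]; b=cv2.resize(g["pixels"][240:340,210:310,::-1],None,fx=3,fy=3)
cv2.imwrite("pics/w4.png",np.hstack([a,b]))
for n,q,ox,oy,k in(("w",f,100,100,1),("s",g,210,240,3)):
    print(n,"disc",(proj(q,[568.7,269.7,4])-[ox,oy])*k,"top",(proj(q,[568.7,269.7,44])-[ox,oy])*k+([360,0] if k==3 else 0))
```

```text
[569.68756595 270.18857519 165.39058633] [-3.14035657e+00 -5.81028401e-03  7.70477028e-04] 5.95 1.0015543094884
w disc [177.86535852  88.03956247] top [177.9301574   99.78417388]
s disc [161.29569028 158.59593981] top [519.28243286 133.51075022]
```

View pics/w4.png

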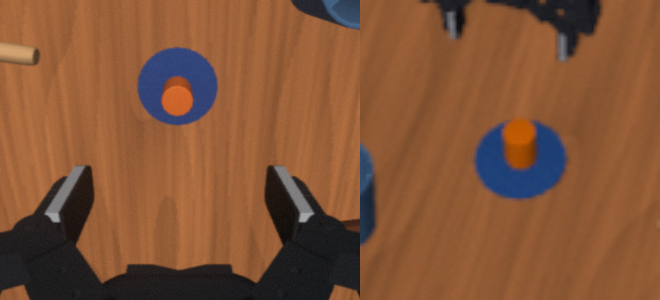

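Guard stands upright centred on the disc (top at (177,100), as predicted). Next I move above the nut, turning the tool counterclockwise on the way to leave joint range for screwing.

Call:
apply_moves:
  targets:
    - [[1, -0.6, 4, 0, 0, 0, -8], [1, -1.2, 9, 0, 0, 0, -16], [1, -2, 14, 0, 0, 0, -24], [1, -2.7, 19, 0.5, 0, 0, -32], [1, -3.5, 24, 0.8, 0, 0, -40], [1, -4.2, 28, 1, 0, 0, -48], [1, -4.77, 31, 1, 0, 0, -56], [1, -4.77, 32.3, 1, 0, 0, -64]]

```text
clock: 6.85
eef_pos: [517.6, -56.5, 149.9]
tcp_rot: [-3.139, 0.003, 1.122]
contact_force: [-0.4, -0.3, 0.3]
opening: 0.999
```

Call:
apply_moves:
  targets:
    - [[1, 0, 0, 0, 0, 0, -8], [1, 0, 0, 0, 0, 0, -16], [1, 0, 0, 0, 0, 0, -24], [1, 0, 0, 0, 0, 0, -32], [1, 0, 0, 0, 0, 0, -40], [1, 0, 0, 0, 0, 0, -48], [1, 0, 0, 0, 0, 0, -48], [1, 0, 0, 0, 0, 0, -48]]

```text
clock: 7.65
eef_pos: [516.9, -56.4, 149.0]
tcp_rot: [-3.136, -0.001, 1.955]
contact_force: [0.2, 0.3, -0.3]
opening: 0.998
```

Run:
```python
from h import *
s=r.sense();print(s["eef_pos"],s["tcp_rot"],s["clock"],s["opening"],s["qpos"])
f=cam("wrist",s);np.save("f5.npy",f,allow_pickle=True)
print("tip",proj(f,[522,-53,108])*1.4,"nuttop",proj(f,[522,-53,78])*1.4)
cv2.imwrite("pics/w5.png",cv2.resize(f["pixels"][...,::-1],None,fx=1.4,fy=1.4,interpolation=cv2.INTER_CUBIC))
```

```text
[516.90255801 -56.44907935 148.99072268] [-3.13607061e+00 -6.43030234e-04  1.95518275e+00] 7.65 0.9982709668401313 [-0.11030527  0.29304967  1.92908912 -0.00257481  0.92462078 -2.06393409]
tip [390.38561489 340.85459293] nuttop [390.33520724 316.86268541]
```

View pics/w5.png

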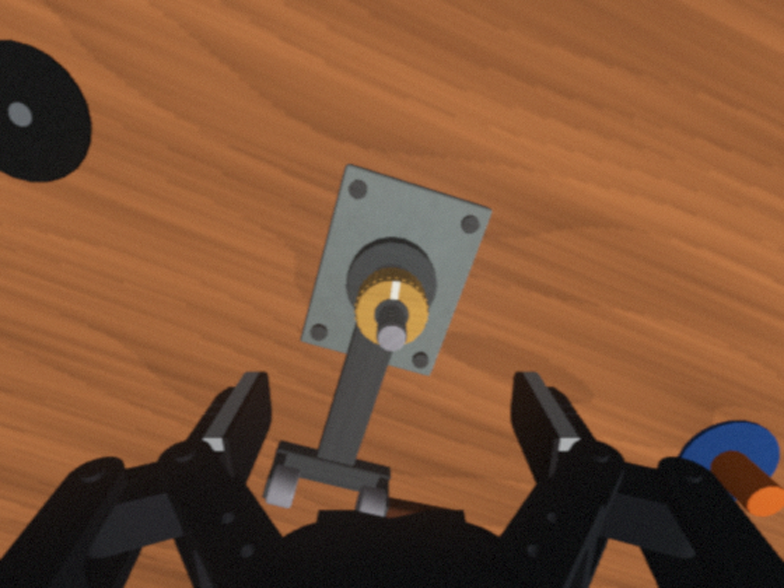

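The mark is at (395.5,290), nut top centre near (392,313), stud tip (391,338), plate corners (347,164), (491,209), (430,375), (302,340).

Run:
```python
from h import *
f=np.load("f5.npy",allow_pickle=True).item();k=lambda u,v,z:onz(f,(u/1.4,v/1.4),z)
P=np.array([k(*q,14) for q in((347,164),(491,209),(430,375),(302,340))]);print(P,P.mean(0))
for a,b,o in((3,0,np.pi),(2,1,np.pi),(0,1,np.pi/2),(3,2,np.pi/2)):
    d=P[b]-P[a];print("edge yaw",(np.arctan2(d[1],d[0])),np.hypot(*d[:2]))
tip=k(391,338,108);nc=k(392,313,78);m=k(395.5,290,78);print(tip,nc,m)
for c in(tip,nc):
    d=m-c;print("mark ang",np.arctan2(d[1],d[0])%(2*np.pi))
```

```text
[[ 460.  -107.6   14. ]
 [ 451.2  -10.5   14. ]
 [ 579.1    2.2   14. ]
 [ 587.5  -95.6   14. ]] [519.45  -52.875  14.   ]
edge yaw -3.047751440960457 128.06346083094897
edge yaw -3.042620757198623 128.52898505784603
edge yaw 1.661177636604761 97.49794869637002
edge yaw 1.6564756242994292 98.16007334960584
[520.5 -53.3 108. ] [519.5 -53.   78. ] [506.5 -56.3  78. ]
mark ang 3.3526859868125394
mark ang 3.3901879374762025
```

Call:
apply_moves:
  targets:
    - [[1, 0.14, 0.5, 0.5, 0, 0, 0], [1, 0.14, 0.5, 2, 0, 0, 0], [1, 0.14, 0.5, 4, 0, 0, 0], [1, 0.14, 0.5, 6, 0, 0, 0], [1, 0.14, 0.5, 8, 0, 0, 0], [1, 0.14, 0.5, 9.5, 0, 0, 0], [1, 0.14, 0.5, 10.2, 0, 0, 0], [1, 0.14, 0.5, 10.2, 0, 0, 0]]

```text
clock: 8.5
eef_pos: [520.1, -53.2, 46.1]
tcp_rot: [-3.135, -0.001, 1.955]
contact_force: [-0.3, 0.4, -0.4]
opening: 0.997
```

Call:
apply_moves:
  targets:
    - [[1, 0, 0, 0, 0, 0, 0], [1, 0, 0, 0, 0, 0, 0]]

```text
clock: 8.7
eef_pos: [520.5, -53.2, 46.7]
tcp_rot: [-3.135, -0.001, 1.954]
contact_force: [0.2, -0.4, -0.3]
opening: 0.998
```

Well centred. Closing on the nut.

Call:
apply_moves:
  targets:
    - [[-1, 0.02, 0.02, 0.1, 0.35, 0, 0], [-1, 0.02, 0.02, 0.1, 0.35, 0, 0], [-1, 0.02, 0.02, 0.1, 0.35, 0, 0], [-1, 0.02, 0.02, 0.1, 0.35, 0, 0], [-1, 0.02, 0.02, 0.1, 0.35, 0, 0]]
  newtons: 40

```text
clock: 9.2
eef_pos: [521.6, -54.1, 46.5]
tcp_rot: [-3.131, 0.001, 1.955]
contact_force: [0.4, -6.7, 4.9]
opening: 0.456
```

```bash
python3 -c "
from h import *
print({k:np.round(v,3).tolist() for k,v in r.sense().items()})"
```

```text
{'clock': 9.2, 'qpos': [-0.102, 0.459, 1.977, -0.01, 0.715, -2.05], 'qvel': [-0.0, 0.001, -0.0, 0.002, 0.001, 0.001], 'joint_efforts': [4.137, -52.449, -20.017, 1.644, 0.2, -0.001], 'eef_pos': [521.611, -54.092, 46.514], 'tcp_rot': [-3.131, 0.001, 1.955], 'contact_force': [0.408, -6.707, 4.923], 'wrist_torque': [-1.272, 0.038, -0.009], 'opening': 0.456}
```

Call:
apply_moves:
  targets:
    - [[-1, 0, 0, 0.01, -0.3, 0, 6], [-1, 0, 0, 0.02, -0.5, 0, 14], [-1, 0, 0, 0.03, -0.5, 0, 22], [-1, 0, 0, 0.04, -0.5, 0, 30], [-1, 0, 0, 0.05, -0.5, 0, 38], [-1, 0, 0, 0.06, -0.5, 0, 46], [-1, 0, 0, 0.07, -0.5, 0, 54], [-1, 0, 0, 0.07, -0.5, 0, 60]]

```text
clock: 10.0
eef_pos: [521.7, -55.0, 46.0]
tcp_rot: [3.138, 0.007, 0.903]
contact_force: [-1.0, -7.0, -0.3]
opening: 0.458
```

```bash
python3 -c "
from h import *
print({k:np.round(v,3).tolist() for k,v in r.sense().items()})"
```

```text
{'clock': 10.0, 'qpos': [-0.103, 0.456, 1.984, -0.012, 0.702, -0.996], 'qvel': [0.001, 0.003, -0.001, -0.008, -0.001, 1.016], 'joint_efforts': [3.907, -55.676, -21.807, 1.48, 0.078, -1.209], 'eef_pos': [521.671, -55.018, 45.961], 'tcp_rot': [3.138, 0.007, 0.903], 'contact_force': [-1.044, -7.031, -0.269], 'wrist_torque': [-0.931, 0.051, 0.04], 'opening': 0.458}
```

Call:
apply_moves:
  targets:
    - [[-1, -0.04, 0.03, 0.01, 0, 0, 8], [-1, -0.08, 0.06, 0.02, 0, 0, 16], [-1, -0.08, 0.06, 0.03, 0, 0, 24], [-1, -0.08, 0.06, 0.04, 0, 0, 32], [-1, -0.08, 0.06, 0.05, 0, 0, 40], [-1, -0.08, 0.06, 0.06, 0, 0, 48], [-1, -0.08, 0.06, 0.07, 0, 0, 55], [-1, -0.08, 0.06, 0.07, 0, 0, 60]]

```text
clock: 10.8
eef_pos: [520.8, -55.6, 45.2]
tcp_rot: [3.134, 0.002, -0.149]
contact_force: [-2.0, 2.8, 2.1]
opening: 0.456
```

```bash
python3 -c "
from h import *
s=r.sense();print({k:np.round(v,3).tolist() for k,v in s.items()})
f=cam('wrist',s);cv2.imwrite('pics/w6.png',cv2.resize(f['pixels'][180:360,180:380,::-1],None,fx=3,fy=3,interpolation=cv2.INTER_CUBIC))
"
```

```text
{'clock': 10.8, 'qpos': [-0.104, 0.457, 1.985, -0.011, 0.702, 0.054], 'qvel': [0.002, -0.001, 0.002, 0.0, 0.001, 0.834], 'joint_efforts': [-1.35, -54.965, -23.359, -0.636, -0.868, -0.898], 'eef_pos': [520.753, -55.576, 45.229], 'tcp_rot': [3.134, 0.002, -0.149], 'contact_force': [-2.047, 2.76, 2.112], 'wrist_torque': [0.64, 0.36, 0.088], 'opening': 0.456}
```

View pics/w6.png

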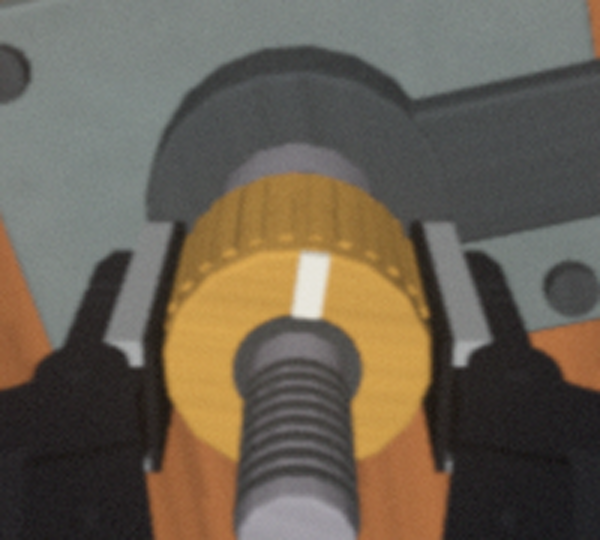

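The nut is turning with the jaws: its mark sits at (312,285), a little right of image-up. About 68° should remain to the bottom.

Call:
apply_moves:
  targets:
    - [[-1, 0, 0, 0.01, 0, 0, 8], [-1, 0, 0, 0.02, 0, 0, 16], [-1, 0, 0, 0.03, 0, 0, 24], [-1, 0, 0, 0.04, 0, 0, 32], [-1, 0, 0, 0.05, 0, 0, 40], [-1, 0, 0, 0.06, 0, 0, 48], [-1, 0, 0, 0.06, 0, 0, 54], [-1, 0, 0, 0.06, 0, 0, 54]]

```text
clock: 11.65
eef_pos: [520.1, -55.1, 44.7]
tcp_rot: [3.135, -0.004, -1.097]
contact_force: [-3.2, 4.8, 3.3]
opening: 0.456
```

```bash
python3 -c "
from h import *
print({k:np.round(v,3).tolist() for k,v in r.sense().items() if k!='qpos'})"
```

```text
{'clock': 11.65, 'qvel': [0.001, 0.0, -0.002, 0.001, 0.001, -0.103], 'joint_efforts': [-1.989, -54.411, -23.427, -1.079, -1.038, 1.447], 'eef_pos': [520.1, -55.099, 44.655], 'tcp_rot': [3.135, -0.004, -1.097], 'contact_force': [-3.182, 4.783, 3.269], 'wrist_torque': [1.028, 0.353, 0.011], 'opening': 0.456}
```

Call:
apply_moves:
  targets:
    - [[-1, 0, 0, 0.01, 0, 0, 4], [-1, 0, 0, 0.01, 0, 0, 8], [-1, 0, 0, 0.02, 0, 0, 12], [-1, 0, 0, 0.02, 0, 0, 16], [-1, 0, 0, 0.02, 0, 0, 20], [-1, 0, 0, 0.02, 0, 0, 24], [-1, 0, 0, 0.02, 0, 0, 28]]

```text
clock: 12.35
eef_pos: [520.0, -54.7, 44.5]
tcp_rot: [3.138, -0.006, -1.583]
contact_force: [0.3, 4.8, 0.6]
opening: 0.457
```

```bash
python3 -c "
from h import *
s=r.sense();print({k:np.round(v,3).tolist() for k,v in s.items()})
f=cam('wrist',s);cv2.imwrite('pics/w7.png',cv2.resize(f['pixels'][160:360,130:430,::-1],None,fx=2.6,fy=2.6,interpolation=cv2.INTER_CUBIC))
"
```

```text
{'clock': 12.35, 'qpos': [-0.103, 0.458, 1.986, -0.01, 0.701, 1.487], 'qvel': [0.0, -0.001, -0.001, 0.002, 0.001, 0.696], 'joint_efforts': [-3.233, -55.172, -22.281, -0.439, -0.271, -0.325], 'eef_pos': [520.043, -54.708, 44.467], 'tcp_rot': [3.138, -0.006, -1.583], 'contact_force': [0.336, 4.806, 0.619], 'wrist_torque': [0.843, 0.086, 0.788], 'opening': 0.457}
```

View pics/w7.png

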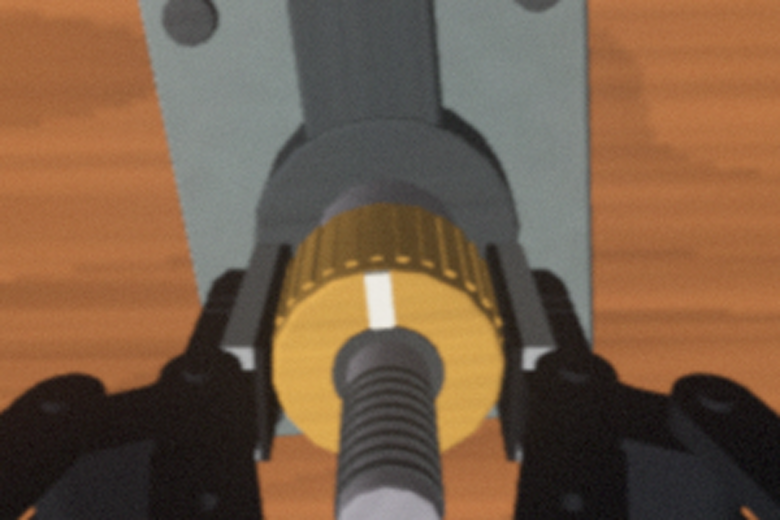

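Wrist torque rose to 0.79 N·m and the mark (380,300) now points along the arm, having slipped relative to the jaws, so the nut is bottomed. Settle, then back off a quarter turn.

Call:
apply_moves:
  targets:
    - [[-1, 0, 0, 0, 0, 0, 0], [-1, 0, 0, 0, 0, 0, 0]]

```text
clock: 12.6
eef_pos: [520.1, -54.7, 44.5]
tcp_rot: [3.138, -0.006, -1.584]
contact_force: [-0.5, 3.5, 0.4]
opening: 0.457
```

Call:
apply_moves:
  targets:
    - [[-1, 0, 0, 0, 0, 0, -6], [-1, 0, 0, -0.01, 0, 0, -14], [-1, 0, 0, -0.02, 0, 0, -22], [-1, 0, 0, -0.03, 0, 0, -30], [-1, 0, 0, -0.04, 0, 0, -38], [-1, 0, 0, -0.05, 0, 0, -45], [-1, 0, 0, -0.05, 0, 0, -50], [-1, 0, 0, -0.05, 0, 0, -50]]

```text
clock: 13.4
eef_pos: [520.4, -55.2, 45.0]
tcp_rot: [3.134, -0.002, -0.709]
contact_force: [0.6, -2.0, -0.5]
opening: 0.455
```

```bash
python3 -c "
from h import *
print({k:np.round(v,3).tolist() for k,v in r.sense().items()})"
```

```text
{'clock': 13.4, 'qpos': [-0.104, 0.457, 1.985, -0.011, 0.702, 0.613], 'qvel': [0.002, 0.001, -0.001, -0.003, -0.001, 0.109], 'joint_efforts': [1.109, -55.535, -21.644, 0.499, 0.253, -1.249], 'eef_pos': [520.371, -55.218, 45.042], 'tcp_rot': [3.134, -0.002, -0.709], 'contact_force': [0.647, -2.024, -0.544], 'wrist_torque': [-0.359, -0.115, 0.061], 'opening': 0.455}
```

Call:
apply_moves:
  targets:
    - [[-1, 0, 0, -0.01, 0, 0, -8], [-1, 0, 0, -0.02, 0, 0, -16], [-1, 0, 0, -0.03, 0, 0, -24], [-1, 0, 0, -0.04, 0, 0, -32], [-1, 0, 0, -0.04, 0, 0, -38], [-1, 0, 0, -0.04, 0, 0, -40], [-1, 0, 0, -0.04, 0, 0, -40], [-1, 0, 0, -0.04, 0, 0, -40]]

```text
clock: 14.2
eef_pos: [520.9, -55.4, 45.5]
tcp_rot: [3.135, 0.002, -0.013]
contact_force: [1.6, -0.5, -2.6]
opening: 0.453
```

Run:
```python
from h import *
s=r.sense();print({k:np.round(v,3).tolist() for k,v in s.items()})
f=cam('wrist',s);np.save("f8.npy",f,allow_pickle=True)
a=cv2.resize(f['pixels'][140:360,140:420,::-1],None,fx=2.4,fy=2.4,interpolation=cv2.INTER_CUBIC);cv2.imwrite('pics/w8.png',a)
im=f["pixels"].astype(int);w=(im.min(2)>165).astype(np.uint8)
k,l,st,ce=cv2.connectedComponentsWithStats(w)
for i in range(1,k):
    if st[i,4]>15 and 140<ce[i][1]<340: print(st[i],ce[i],onz(f,ce[i],77))
```

```text
{'clock': 14.2, 'qpos': [-0.104, 0.457, 1.985, -0.011, 0.702, -0.083], 'qvel': [0.002, 0.0, 0.0, 0.0, -0.001, -0.006], 'joint_efforts': [0.356, -55.975, -20.81, 0.136, 0.924, -0.012], 'eef_pos': [520.919, -55.374, 45.493], 'tcp_rot': [3.135, 0.002, -0.013], 'contact_force': [1.643, -0.528, -2.561], 'wrist_torque': [-0.134, -0.523, 0.031], 'opening': 0.453}
[271 264  11  22 198] [275.82323232 274.98989899] [519.2 -39.9  77. ]
```

View pics/w8.png

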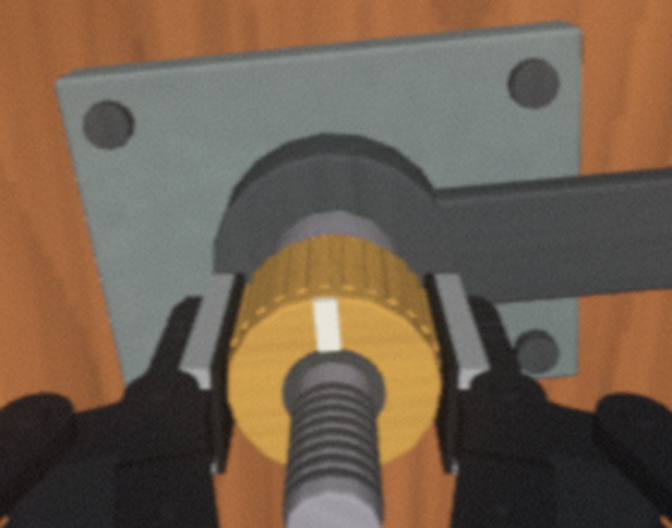

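The mark (centroid (519,-40), about 1.6 rad from the arm direction) points along the rest's +y, and the nut is still gripped. One last overall look.

Run:
```python
from h import *
f=cam("side");cv2.imwrite("pics/end.png",cv2.resize(f["pixels"][...,::-1],None,fx=1.4,fy=1.4))
```

```text
(no output)
```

View pics/end.png

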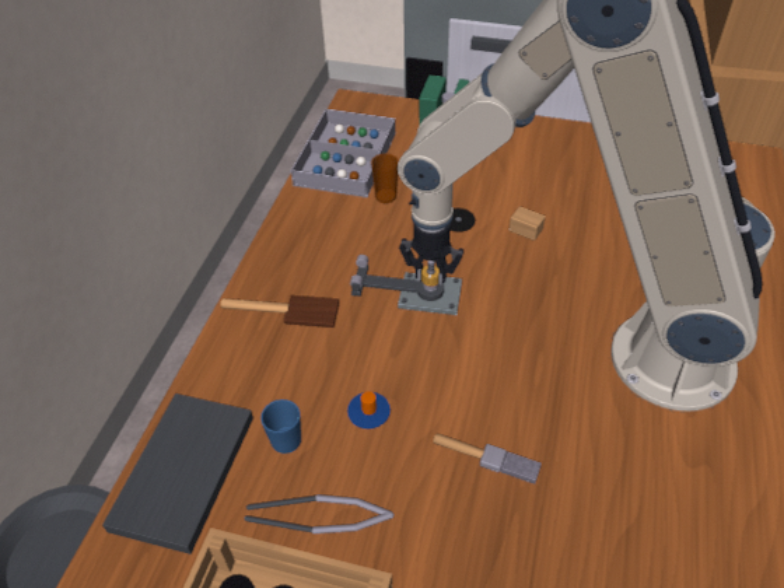

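The guard stands on the disc at (369,405), the gripper holds the nut at (430,275), and the bystanders are where they were. Handing in.

```bash
python3 -c "
from rig import r
print(r.sign_off())"
```

```text
the job is handed in; nothing more can be done
None
```

The job is handed in, with the robot clock at about 14 s of the 64 s allowed.

- **Guard:** I lifted it off the stud and stood it open end down on the blue disc. Afterwards it was upright and within about 2 mm of the middle in both the wrist and side views.
- **Nut:** I screwed it clockwise until it bottomed out. The wrist torque rose to 0.79 N·m, the jaws slipped on it, and the mark pointed along the arm. I then backed it off 1.571 rad by the measured tool yaw. The last wrist picture put the mark at about 1.58–1.60 rad from the arm direction, so the two checks agree to about 0.03 rad. The gripper still holds the nut, with contact force around 3 N.
- **Bystanders:** the ones in the last side view had not moved. The gas bottle was hidden behind the arm there, so I could not check it, but the arm never went near it.
- **Disagreement:** while gripping, the TCP centred on the nut about 2 mm further in −y than the cameras had placed the stud. That is about the stated calibration error, and I eased it by about 1 mm. Side forces there stayed at about 7 N or below in the readings.

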